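# Pull the stuck dust can off a clamped clock movement

## Task

The dust can has stuck on the clock movement in the holder and would bring it along. Press the holder's clamp lever fully down to hold the movement's plate, then draw the can off by its knob without lifting the movement out of its seat, and set the can down gently, knob up, in the empty steel tray. Leave the movement clamped in the holder, and leave the loupe, the jar, the bezel ring and the square watch case where they are.

Things in the scene. Friction and masses are not known exactly. Their poses are not given: they have to be found in the camera images.
- holder: Dark steel movement holder fixed to the bench: plate 12 mm thick, spanning its x -140 to +75 mm and y +-75 mm. Origin on the bench top under the middle of the round seat; x points from the toggle clamp to the seat, z up. Four 6 mm stops round the seat hold the movement sideways. Behind the seat stand the clamp's cheeks (x -80 to -130 mm, 58 mm high).
- lever_pin (a point): Pin of the clamp lever, at x -115, z 48 mm of the holder; the pin lies along the holder's y. The lever points from it to the holder's -x, raised when open.
- fork_pin (a point): Pin of the clamp's steel fork, at x -95, z 34 mm of the holder. The fork (112 mm wide, reaching 103 mm from the pin) stands up when open and swings down over the can, its two prongs passing on either side of it, until their feet meet the movement's plate.
- clamp_lever (a joint): Clamp lever, rad: 0 = open, raised 0.95 rad above level, the fork standing up 0.67 rad; grows as the lever is pressed down and brings the fork down with it. At 0.95 it meets its stop, level, the fork's feet within 1 mm of the movement's plate. Shut from 0.90. The lever stays where it is left (friction 0.45 N m, some 4 to 5 N near its end), and so holds the plate down when shut.
- lever_end (a point): Top of the clamp lever's black rubber grip, 10 mm short of its end and 115 mm from the lever pin. Its x axis points along the lever to the pin. The grip is 22 mm wide, 14 mm thick and 72 mm long (53 to 125 mm from the pin). Free space of about 40 mm is below the shut lever.
- seat (a point): Middle of the holder's seat, on top of its plate (12 mm above the bench).
- movement: Brass clock movement, about 0.22 kg, plate down in the seat: plate 120 mm across, 8 mm thick, with a drum 51 mm across up to 46 mm. Origin at the centre of the underside. Four side springs on the drum grip the can's inside with 4 to 5 N in all, twice what the movement weighs, until the can has risen about 30 mm: unless held down it comes up with the can.
- can: Aluminium dust can over the movement, about 0.18 kg: an inverted cup 72 mm across and 60 mm high, wall 3 mm, with a knob on top (neck 15 mm across, 16 mm high, then a head 26 mm across from 76 to 96 mm above the rim). Origin at the centre of its open lower rim, z up; the rim stands on the movement's plate, 20 mm above the bench.
- can_knob (a point): Centre of the head of the can's knob, 86 mm above the can's rim; the head is a cylinder 26 mm across and 20 mm high.
- tray: Empty shallow square steel tray, fixed to the bench, 130 x 130 mm outside, walls 3 mm thick and 14 mm high, floor 3 mm thick. Origin at the centre of the underside. (The square wooden block with brass wheels on it is not the tray.)
- wheel_block: Bystander, fixed: wooden block 130 x 130 x 22 mm carrying brass wheels up to 34 mm high. Origin at the centre of the underside.
- loupe: Bystander: black eye loupe, 36 mm across, 30 mm high; origin at the centre of its underside.
- jar: Bystander: glass jar 56 mm across, 60 mm high; origin at the centre of its underside.
- bezel: Bystander: brass bezel ring, 110 mm across, 8 mm high, lying flat; origin at its centre.
- square_case: Bystander: open rectangular steel watch case, 75 x 56 x 16 mm; origin at the centre of its underside.
Things that resemble listed ones, but are neither listed nor needed, are in the scene too. What is meant by the can is not green, and is the smaller of those in its own colour.

How it is judged:
By the outcome, as a careful person would: the job done as asked, in the order asked, and still so for the second after the job is handed in, with the robot touching nothing.
It also fails if it takes over 56 s, if anything falls off the work surface, if the arm or the gripper's body presses on something with over 40 N, if the wrist force passes 120 N, or if a joint passes its speed limit or range.

## Robot

A 6-joint arm with a two-finger parallel gripper is mounted at the origin on the work surface. World frame = base frame: x ahead of the robot, y to its left, z up, the work surface at z = 0. Lengths are in m, angles in degrees, forces in N, time in s.
With the tool pointing down it reaches from about 0.4 to 0.825 m from the base axis. Payload 7 kg.
Tool frame: the origin (TCP) lies at the very end of the fingers, on their centre line; the grasp point (between the pads) lies 19 mm behind it; z points along the fingers, y is the line along which they close (so a half turn about z gives the same grasp; the last joint's range is limited). The gripper opens to 88 mm and grips with 3 to 60 N. Pads are 19 mm wide; open, the fingers measure 130 mm over their backs; the gripper's body (78 mm by 193 mm) begins 47 mm behind the grasp point.
Start: joints at [82.626, 20.546, 0.682, 0, -70.136, -16.507], TCP at [0.273, 0.617, 0.227] pointing down, gripper open.
Joint ranges: [-176.03, 176.03], [-82.01, 121.73], [-58.28, 71.71], [-173.87, 95.51], [-174.79, -0.11], [-173.66, 173.66]. Speed limits (degrees/s): [136.94, 136.94, 172.46, 180, 180, 180].

## Interface

Orientations are given as [roll, pitch, yaw] about the fixed x, y, z axes, in that order (R = Rz(yaw) Ry(pitch) Rx(roll)).
In Python, from plant import ctrl gives the robot as it stands.
- The arm moves only by the tool carry_out, never from a script. Its argument "deltas" is a list that holds one entry, the list of rows, each a list of 5 numbers: the shift along the tool's x, y, z scaled (see below), then the turn about the tool's z scaled (see below), then the opening, from -1 (shut) to 1 (fully open). A call has 1 to 5 rows; each row is the pose to reach, as a shift and turn from the pose commanded when the call began, along the tool's axes at that moment, turning the shorter way round; what a row does not reach only later rows make up. The controller multiplies each number of a shift by 20 cm and each number of a turn by 2 pi rad. A row lasts 1/10 s, in which the tool goes at most 50 mm and 8.59 degrees, less where a joint would pass 70% of its speed; a pose out of reach is approached as far as the arm can. A call with a number of a shift or a turn outside -1 to 1 is refused whole. A call with a gripper value outside its range is refused whole. The fingers move at their own pace and stop on an object; the grip force is fixed at half the most. Time passes only in rows, so rows that repeat a pose let the fingers close. It gives the time, the measured TCP pose, the force, the opening and the grip force at its end, in the units of the state.
- ctrl.get_obs(): the state, without advancing time (a new reading comes with each control period).
- ctrl.snapshot(name): name is "side" or "top"; returns a dict with "color" (480x640x3 uint8, red, green, blue), "camera_matrix" (3x3 intrinsics, pixels), "R" (3x3) and "t" (3): a world point X has camera coordinates R X + t. Camera axes: x right, y down, z forward; pixel columns grow to the right and rows downward; lengths in m; the calibration is good to about 2 mm. A picture is of the moment at which its call begins. There is no depth.
- ctrl.close_job(): hands the job in; it is judged then, once.
Trained networks look in a picture, given as the dict that the camera call returned (one of the last four; its "shot" number tells which), for a name from the list of things; names that differ only in an ending like _2 or _b are one class to them, and where a whole thing is asked for, a point or a joint stands for the part that bears it (a point fixed in the world has none). Each returns a list of dicts, best first, with "p" (0 to 1); they miss things now and then, are a little off and sometimes report something else, mostly with a low value. They report only what shows in the picture. A call takes as long as a camera call. They do not tell look-alikes from the thing itself.
- ctrl.search_frame(picture, name): "centre" ([column, row] in pixels, amid what is visible of it).
- ctrl.silhouettes(picture, name): "mask" (480x640 bool, what is visible of it) and "centre" ([column, row] in pixels, amid what is visible of it).
- ctrl.spot_point(picture, name): "centre" ([column, row] in pixels: a listed point, or the origin of a listed thing).
The state is a dict: "clock": time; "joint_pos": joint angles; "qvel": joint speeds; "tau": joint torques, N m; "tool_pos": TCP position; "orientation": TCP orientation; "force": force on the tool from outside, world axes, zero at the start; "moment": the same for the moment, N m; "opening": finger opening in m; "gripper_force": force on a finger pad.
Only numpy, scipy, OpenCV 4.12 (cv2) and the standard library are available. Lean on these libraries where they do the work, as an engineer would, in place of code of your own. Each camera call takes 0.05 s, during which the arm holds its last target. There are 200 camera calls.

## Working session

There is one attempt and no reset: what is moved stays moved. The work goes in short steps, Python scripts to look and compute and a tool call to move; the robot and the scene stay as the last step left them, time stands still between calls to the robot, and variables do not carry over. Pictures are saved under pics/ and viewed, at most 10 in all, crops included, and the job is handed in when it is done.

Besides the shell and the picture viewer there is one more tool, called after "Emit:" as name([rows], argument=value, ...), one row to a line, values as JSON. carry_out: Moves the arm, as the interface text tells. Its arguments: {"type":"object","properties":{"deltas":{"type":"array"}},"required":["deltas"]}

```bash
mkdir -p pics; cat > h.py <<'E'
from plant import ctrl
import numpy as np, cv2
def ray(s,px):
    K,R,t=map(np.array,(s["camera_matrix"],s["R"],s["t"]))
    d=R.T@np.linalg.solve(K,[px[0],px[1],1.]); return -R.T@t,d
def atz(s,px,z):
    c,d=ray(s,px); return c+d*(z-c[2])/d[2]
def tri(s1,p1,s2,p2):
    c1,d1=ray(s1,p1);c2,d2=ray(s2,p2)
    k=np.linalg.lstsq(np.c_[d1,-d2],c2-c1,rcond=None)[0]
    a,b=c1+d1*k[0],c2+d2*k[1]; return (a+b)/2,np.linalg.norm(a-b)
def proj(s,X):
    p=np.array(s["camera_matrix"])@(np.array(s["R"])@X+s["t"]); return p[:2]/p[2]
def save(s,n,crop=None,f=1):
    im=s["color"][:,:,::-1]
    if crop: a,b,c,d=crop; im=im[b:d,a:c]
    cv2.imwrite("pics/"+n,cv2.resize(im,None,fx=f,fy=f,interpolation=cv2.INTER_CUBIC))
E
python3 - <<'E'
from h import *
np.set_printoptions(precision=3,suppress=True)
S={n:ctrl.snapshot(n) for n in("top","side")}
for n,s in S.items():
    save(s,n+"0.png"); print(n,"cam",ray(s,[320,240])[0])
    for k in "holder lever_pin fork_pin lever_end seat movement can can_knob tray wheel_block loupe jar bezel square_case".split():
        print(k,[(np.round(d["centre"]).tolist(),round(d["p"],2)) for d in ctrl.spot_point(s,k)[:4]])
print(ctrl.get_obs())
E
```

```text
top cam [0.452 0.008 1.177]
holder [([225.0, 285.0], 0.18)]
lever_pin [([224.0, 285.0], 0.98)]
fork_pin [([236.0, 289.0], 0.72)]
lever_end [([180.0, 283.0], 0.9)]
seat []
movement [([404.0, 283.0], 0.7)]
can [([168.0, 220.0], 0.93), ([369.0, 244.0], 0.92), ([290.0, 291.0], 0.62)]
can_knob [([156.0, 208.0], 0.94), ([283.0, 288.0], 0.89), ([377.0, 241.0], 0.71), ([473.0, 310.0], 0.4)]
tray [([472.0, 316.0], 0.67)]
wheel_block [([473.0, 234.0], 0.9), ([377.0, 164.0], 0.74), ([288.0, 290.0], 0.53)]
loupe [([402.0, 286.0], 0.64)]
jar [([382.0, 165.0], 0.68), ([232.0, 160.0], 0.41)]
bezel []
square_case [([234.0, 159.0], 0.86)]
side cam [ 0.15  -0.711  0.634]
holder [([272.0, 283.0], 0.82)]
lever_pin [([252.0, 240.0], 0.84)]
fork_pin [([254.0, 251.0], 0.68), ([272.0, 241.0], 0.2)]
lever_end [([232.0, 193.0], 0.96)]
seat []
movement [([273.0, 277.0], 0.82)]
can [([280.0, 218.0], 0.79), ([355.0, 310.0], 0.64), ([274.0, 276.0], 0.56)]
can_knob [([268.0, 243.0], 0.76), ([279.0, 181.0], 0.76), ([356.0, 272.0], 0.74)]
tray [([362.0, 409.0], 0.95)]
wheel_block [([441.0, 368.0], 0.94)]
loupe [([255.0, 252.0], 0.65), ([340.0, 342.0], 0.64)]
jar [([427.0, 288.0], 0.63)]
bezel [([386.0, 254.0], 0.58)]
square_case [([345.0, 227.0], 0.62)]
{'clock': 1.5, 'joint_pos': array([ 82.626,  20.545,   0.681,   0.001, -70.138, -16.508]), 'qvel': array([-0.032, -0.063, -0.026, -0.055, -0.073, -0.019]), 'tau': array([ -0.002, -58.238,  29.33 ,   7.002,   0.012,  -0.   ]), 'tool_pos': array([0.273, 0.617, 0.227]), 'orientation': array([179.998,  -0.002, -23.881]), 'force': array([-0.746, -0.337, -0.07 ]), 'moment': array([-0.023,  0.03 , -0.014]), 'gripper_force': 0.0, 'opening': 0.08758165428635273}
```

View pics/top0.png

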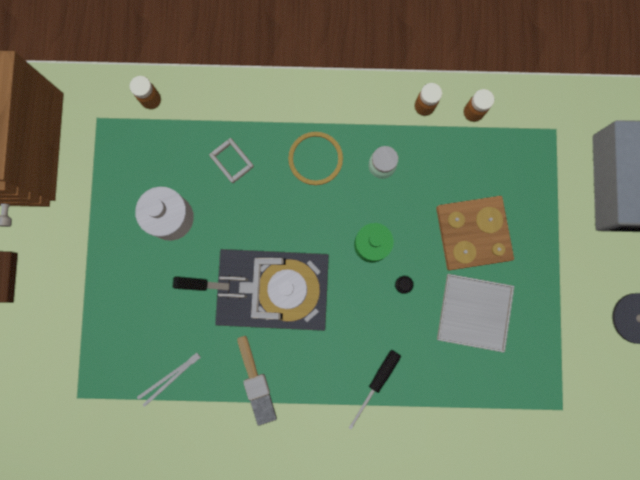

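View pics/side0.png

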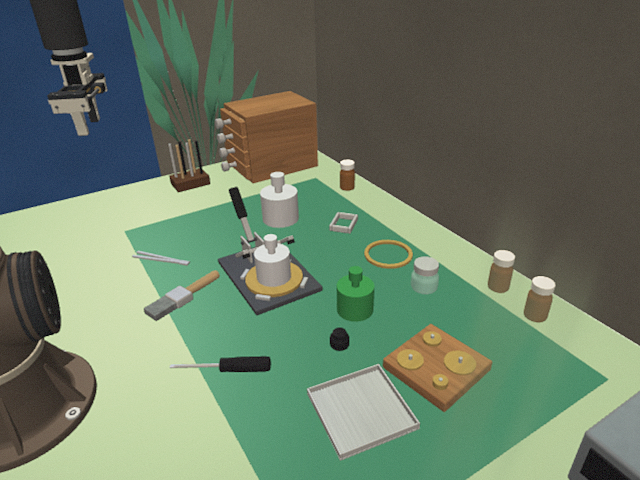

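The can meant: three candidates, the large aluminium one at top(161,212)/side(280,205), the green one at top(375,242)/side(355,297) and the small aluminium one in the holder at top(287,290)/side(272,265). The one in the holder fits, because it is not green and is the smaller of the two aluminium ones. The tray is at top(476,313) and the lever grip at top(190,284).

```bash
python3 - <<'E'
from h import *
np.set_printoptions(precision=4,suppress=True)
t=ctrl.snapshot("top"); s=ctrl.snapshot("side")
save(t,"crop1.png",(160,230,340,350),4)
def near(pic,k,p):
    L=[d for d in ctrl.spot_point(pic,k) if np.hypot(*(np.array(d["centre"])-p))<25]; return L[0]["centre"] if L else None
for k,a,b in [("can_knob",(285,288),(270,243)),("lever_pin",(224,285),(252,240)),("lever_end",(180,283),(232,193)),("tray",(474,314),(362,409)),("fork_pin",(236,289),(254,251))]:
    p,q=near(t,k,a),near(s,k,b)
    print(k,p,q,tri(t,p,s,q) if p is not None and q is not None else None)
    z={"can_knob":.106,"lever_pin":.048,"lever_end":.1415,"tray":0,"fork_pin":.034}[k]
    for u,v in((t,p),(s,q)):
        if v is not None: print("   z-plane",atz(u,v,z))
for k,z in(("holder",.012),("tray",.014)):
  for d in ctrl.silhouettes(t,k)[:2]:
    m=d["mask"].astype(np.uint8); r=cv2.minAreaRect(cv2.findNonZero(m)); print(k,d["p"],m.sum(),r)
    B=np.array([atz(t,c,z) for c in cv2.boxPoints(r)]);print(B[:,:2],B.mean(0),np.linalg.norm(B-np.roll(B,1,0),axis=1))
E
```

```text
can_knob [286.1, 288.9] [268.0, 243.8] (array([0.4855, 0.0664, 0.1025]), np.float64(0.0026223877839570827))
   z-plane [0.4866 0.0657 0.106 ]
   z-plane [0.4821 0.0618 0.106 ]
lever_pin [226.3, 283.8] [249.0, 238.7] (array([0.4928, 0.183 , 0.0516]), np.float64(0.005634990831943284))
   z-plane [0.4956 0.1825 0.048 ]
   z-plane [0.4923 0.1897 0.048 ]
lever_end [181.8, 282.7] [231.8, 193.8] (array([0.4898, 0.2475, 0.1373]), np.float64(0.00540181728657138))
   z-plane [0.4921 0.2456 0.1415]
   z-plane [0.4844 0.2405 0.1415]
tray [473.3, 313.7] [362.5, 410.8] (array([ 0.4529, -0.3001,  0.0005]), np.float64(0.007367464299995958))
   z-plane [ 0.4497 -0.2984  0.    ]
   z-plane [ 0.4566 -0.3012  0.    ]
fork_pin [238.7, 285.5] [255.5, 251.6] (array([0.4934, 0.1615, 0.0284]), np.float64(0.00042446388488727))
   z-plane [0.4934 0.1607 0.034 ]
   z-plane [0.49   0.1535 0.034 ]
holder 0.93 6439 ((249.70582580566406, 288.58978271484375), (156.20486450195312, 79.31128692626953), 3.012787342071533)
[[ 0.4164  0.2949]
 [ 0.5712  0.2947]
 [ 0.5619 -0.0133]
 [ 0.4075 -0.0084]] [0.4892 0.142  0.012 ] [0.3034 0.1548 0.3082 0.1545]
holder 0.66 726 ((382.5294494628906, 162.3823699951172), (27.406526565551758, 32.01470184326172), 14.03624439239502)
[[ 0.7213 -0.0813]
 [ 0.7855 -0.0961]
 [ 0.773  -0.1498]
 [ 0.709  -0.1347]] [ 0.7472 -0.1155  0.012 ] [0.0548 0.0659 0.0551 0.0658]
tray 0.58 4578 ((475.10809326171875, 312.3513488769531), (69.04756927490234, 68.71876525878906), 9.462322235107422)
[[ 0.3965 -0.221 ]
 [ 0.5281 -0.2432]
 [ 0.5089 -0.3765]
 [ 0.3778 -0.3525]] [ 0.4528 -0.2983  0.014 ] [0.1328 0.1335 0.1346 0.1333]
```

View pics/crop1.png

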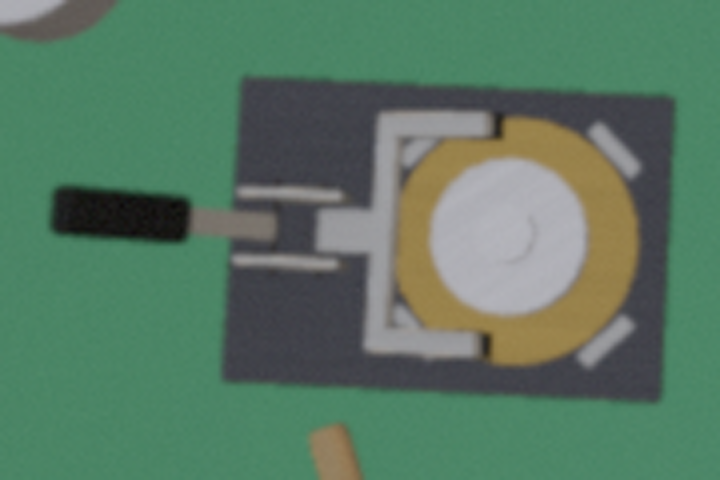

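The crop shows the small bare-aluminium can in the holder, its knob at top(289,289). The open fork's prongs end at (284,261) and (281,316), and the rubber grip runs from (173,283) to (207,284). This is the can meant.

```bash
cat >> h.py <<'E'
def go(x,y,z,yaw=None):
    o=ctrl.get_obs(); p=np.array(o["tool_pos"]); w=o["orientation"][2]; a=np.radians(w)
    d=np.array([x,y,z])-p; c,s=np.cos(a),np.sin(a)
    v=np.array([c*d[0]+s*d[1], s*d[0]-c*d[1], -d[2]])
    turn=0 if yaw is None else -((yaw-w+180)%360-180)
    print("at",p,w,"clock",o["clock"],"F",o["force"],"-> shift",np.round(v/.2,3),"turn",round(turn/360,4),"rows",np.linalg.norm(v)/.05,abs(turn)/8.59)
E
python3 - <<'E'
from h import *
np.set_printoptions(precision=4,suppress=True)
t=ctrl.snapshot("top")
c=np.array([(242,78),(673,98),(660,400),(225,380)])/4+[160,230]-.375
W=np.array([atz(t,p,.012) for p in c])[:,:2]
m=W.mean(0); ux=(W[1]+W[2]-W[0]-W[3]);L=np.linalg.norm(ux)/2;ux/=2*L
print("plate len",L,np.linalg.norm(W[0]-W[3]),"ux",ux,np.degrees(np.arctan2(ux[1],ux[0])))
seat=m+ux*.0325; print("seat",seat)
print("knob top",atz(t,np.array((515,237))/4+[160,230],.116),"cantop",atz(t,np.array((508,236))/4+[160,230],.080))
print("leverpin",seat-ux*.115,"leverend open",seat-ux*(.115+.067),"shut",seat-.230*ux)
e=[atz(t,np.array(q)/4+[160,230],.1) for q in((55,210),(188,215))];print(e)
go(*(seat-ux*.10),.20,np.degrees(np.arctan2(ux[1],ux[0])))
E
```

```text
plate len 0.2120497362612517 0.14746439289443244 ux [-0.0235 -0.9997] -91.34709406180309
seat [0.4879 0.0655]
knob top [0.4857 0.0604 0.116 ] cantop [0.4873 0.0654 0.08  ]
leverpin [0.4906 0.1805] leverend open [0.4922 0.2475] shut [0.4933 0.2955]
[array([0.4938, 0.2697, 0.1   ]), array([0.4929, 0.2094, 0.1   ])]
at [0.2733 0.6172 0.2265] -23.882298749585104 clock 2.25 F [-1.2221  0.398  -0.2509] -> shift [1.906 1.626 0.133] turn 0.1874 rows 10.035851647310887 7.85387605497299
```

Emit:
carry_out([
  [[0.95, 0.81, 0, 0.094, -1], [0.95, 0.81, 0, 0.094, -1], [0.95, 0.81, 0, 0.094, -1], [0.95, 0.81, 0, 0.094, -1], [0.95, 0.81, 0, 0.094, -1]],
])

```text
clock: 2.75
tool_pos: [0.3819, 0.3903, 0.2268]
orientation: [-180.0, 0.0, -58.0]
force: [2.1, 0.1, 0.5]
opening: 0.0533
gripper_force: 0.0
```

```bash
python3 -c "
from h import *
go(.491,.205,.2,-91.3)"
```

```text
at [0.38189833 0.39030706 0.22680479] -57.98722563099059 clock 2.75 F [2.08372814 0.14642086 0.47504273] -> shift [1.075 0.029 0.134] turn 0.0925 rows 4.334068731458191 3.878087819442307
```

Emit:
carry_out([
  [[1, 0.03, 0.13, 0.0925, -1], [1, 0.03, 0.13, 0.0925, -1], [1, 0.03, 0.13, 0.0925, -1], [1, 0.03, 0.13, 0.0925, -1], [1, 0.03, 0.13, 0.0925, -1]],
])

```text
clock: 3.25
tool_pos: [0.4844, 0.2153, 0.1998]
orientation: [179.9, -0.1, -91.6]
force: [-0.1, -0.5, 0.4]
opening: 0.013
gripper_force: 0.0
```

```bash
python3 - <<'E'
from h import *
np.set_printoptions(precision=4,suppress=True)
go(.491,.205,.138,-91.3)
s=ctrl.snapshot("side"); t=ctrl.snapshot("top")
a=[ (d["centre"],d["p"]) for d in ctrl.spot_point(s,"lever_end")]; b=[(d["centre"],d["p"]) for d in ctrl.spot_point(t,"lever_end")]
print(a,b)
if a and b: print(tri(t,b[0][0],s,a[0][0]))
for X in ([.49,.179,.048],[.492,.24,.145],[.487,.064,.106]): print(proj(s,np.array(X)))
save(s,"lev.png",(160,100,360,250),4)
E
```

```text
at [0.4844 0.2153 0.1998] -91.55403632241782 clock 3.25 F [-0.0822 -0.5375  0.4125] -> shift [ 0.05  -0.035  0.309] turn -0.0007 rows 1.2602221371367328 0.029573495042819316
[([235.6, 191.1], 0.75), ([273.5, 278.8], 0.18)] []
[250.0306 241.1167]
[234.8854 191.6105]
[269.7206 242.5708]
```

View pics/lev.png

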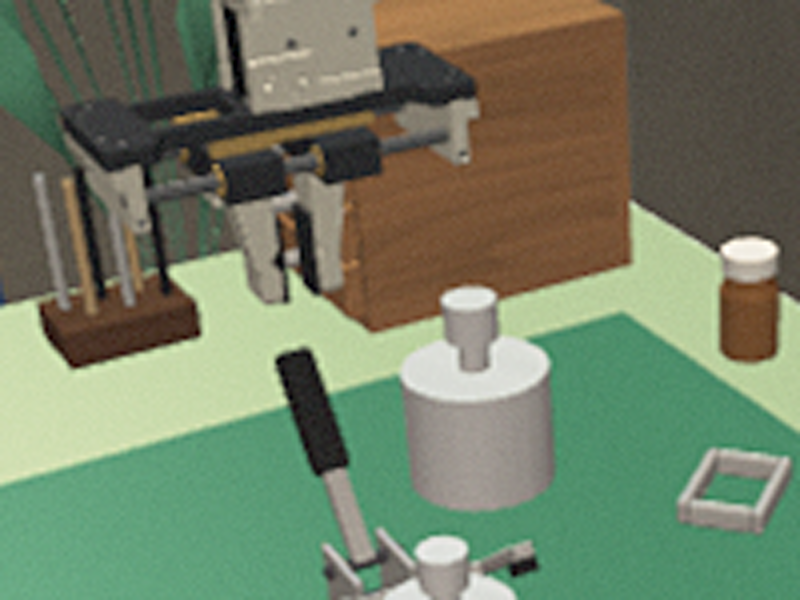

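The side crop shows the closed fingers right above the lever. The grip runs from crop (293,352) to (335,470), where the model predicts, so the lever geometry is confirmed.

Emit:
carry_out([
  [[0.04, -0.035, 0.15, 0, -1], [0.05, -0.035, 0.31, 0, -1], [0.05, -0.035, 0.31, 0, -1], [0.05, -0.035, 0.31, 0, -1]],
])

```text
clock: 3.85
tool_pos: [0.4898, 0.2108, 0.1391]
orientation: [180.0, -0.1, -90.9]
force: [-0.4, 0.7, 0.2]
opening: 0.0007
gripper_force: 0.0
```

```bash
python3 -c "
from h import *
for y,z in((.2249,.1375),(.2522,.1131),(.2677,.0857),(.2745,.055)): go(.4915,y,z)"
```

```text
at [0.48979739 0.21075104 0.1390966 ] -90.88350660795831 clock 3.85 F [-0.4475625   0.67483073  0.22335534] -> shift [-0.071 -0.007  0.008] turn 0.0 rows 0.2868038681303751 0.0
at [0.48979739 0.21075104 0.1390966 ] -90.88350660795831 clock 3.85 F [-0.4475625   0.67483073  0.22335534] -> shift [-0.207 -0.005  0.13 ] turn 0.0 rows 0.9791299536045847 0.0
at [0.48979739 0.21075104 0.1390966 ] -90.88350660795831 clock 3.85 F [-0.4475625   0.67483073  0.22335534] -> shift [-0.285 -0.004  0.267] turn 0.0 rows 1.5617016709763856 0.0
at [0.48979739 0.21075104 0.1390966 ] -90.88350660795831 clock 3.85 F [-0.4475625   0.67483073  0.22335534] -> shift [-0.319 -0.004  0.42 ] turn 0.0 rows 2.1108356165006827 0.0
```

Emit:
carry_out([
  [[-0.05, -0.005, 0.0, 0, -1], [-0.1, -0.005, 0.03, 0, -1], [-0.15, -0.005, 0.07, 0, -1], [-0.2, -0.005, 0.12, 0, -1], [-0.23, -0.005, 0.16, 0, -1]],
])

```text
clock: 4.35
tool_pos: [0.4928, 0.2579, 0.107]
orientation: [-179.9, 0.1, -90.9]
force: [1.7, 1.0, 4.9]
opening: 0.0003
gripper_force: 2.0
```

```bash
python3 -c "
from h import *
for y,z in((.2677,.0857),(.2733,.0654),(.2745,.055)): go(.4915,y,z)"
```

```text
at [0.4928147  0.25791794 0.10699061] -90.94712423489491 clock 4.35 F [1.6891112  1.0460985  4.92376046] -> shift [-0.049  0.007  0.106] turn 0.0 rows 0.4693430384774737 0.0
at [0.4928147  0.25791794 0.10699061] -90.94712423489491 clock 4.35 F [1.6891112  1.0460985  4.92376046] -> shift [-0.077  0.008  0.208] turn 0.0 rows 0.8872688560988525 0.0
at [0.4928147  0.25791794 0.10699061] -90.94712423489491 clock 4.35 F [1.6891112  1.0460985  4.92376046] -> shift [-0.083  0.008  0.26 ] turn 0.0 rows 1.0917356245408472 0.0
```

Contact is made, and the lever is moving with about 5 N on the tool.

Emit:
carry_out([
  [[-0.03, 0.005, 0.06, 0, -1], [-0.05, 0.005, 0.11, 0, -1], [-0.065, 0.005, 0.16, 0, -1], [-0.075, 0.005, 0.21, 0, -1], [-0.08, 0.005, 0.24, 0, -1]],
])

```text
clock: 4.85
tool_pos: [0.4911, 0.272, 0.0576]
orientation: [180.0, -0.0, -91.0]
force: [0.5, 2.4, 3.9]
opening: 0.0003
gripper_force: 2.0
```

Emit:
carry_out([
  [[0, 0, 0.01, 0, -1], [0, 0, 0.015, 0, -1], [0, 0, 0.015, 0, -1]],
])

```text
clock: 5.15
tool_pos: [0.4906, 0.2711, 0.0553]
orientation: [179.9, -0.0, -91.0]
force: [0.5, 0.8, 1.2]
opening: 0.0004
gripper_force: 0.7
```

Emit:
carry_out([
  [[0, 0, 0.005, 0, -1], [0, 0, 0.01, 0, -1], [0, 0, 0.01, 0, -1]],
])

```text
clock: 5.45
tool_pos: [0.4907, 0.2711, 0.0551]
orientation: [180.0, -0.0, -91.0]
force: [-5.9, -1.3, 16.7]
opening: 0.0003
gripper_force: 8.5
```

Emit:
carry_out([
  [[0, 0, 0.005, 0, -1], [0, 0, 0.005, 0, -1]],
])

```text
clock: 5.65
tool_pos: [0.4908, 0.2711, 0.0549]
orientation: [-180.0, -0.0, -91.0]
force: [-9.1, -1.3, 25.4]
opening: 0.0005
gripper_force: 12.6
```

At the stop: z is 0.055 as expected and the force rose to 25 N. Raise, open and check.

Emit:
carry_out([
  [[0, 0, -0.2, 0, -1], [0, 0, -0.45, 0, -1], [0.1, 0, -0.7, 0, 0], [0.3, 0, -0.7, 0, 1], [0.5, 0, -0.7, 0, 1]],
])

```text
clock: 6.15
tool_pos: [0.4889, 0.1706, 0.194]
orientation: [-179.9, 0.1, -91.0]
force: [0.1, -1.4, -1.0]
opening: 0.0186
gripper_force: 0.0
```

```bash
python3 - <<'E'
from h import *
np.set_printoptions(precision=4,suppress=True)
s=ctrl.snapshot("side"); t=ctrl.snapshot("top")
for k in("lever_end","can_knob"):
  for n,u in(("s",s),("t",t)): print(k,n,[(d["centre"],round(d["p"],2)) for d in ctrl.spot_point(u,k)])
for X in ([.493,.294,.055],[.487,.064,.106]): print(proj(s,np.array(X)),proj(t,np.array(X)))
go(.4866,.0635,.2)
save(s,"shut.png",(160,150,360,300),4)
E
```

```text
lever_end s [([440.7, 367.7], 0.65), ([230.9, 219.3], 0.49)]
lever_end t []
can_knob s [([354.9, 273.6], 0.87), ([274.3, 177.3], 0.74), ([268.1, 242.2], 0.71)]
can_knob t [([284.7, 288.0], 0.73), ([379.3, 240.2], 0.6), ([154.3, 206.3], 0.58)]
[230.811  216.9293] [166.5601 283.6701]
[269.7206 242.5708] [287.0416 288.692 ]
at [0.489  0.1716 0.1923] -91.04275783158968 clock 6.45 F [ 0.0003  0.7316 -0.1059] -> shift [ 0.54   0.002 -0.039] turn 0.0 rows 2.1673018898082437 0.0
```

View pics/shut.png

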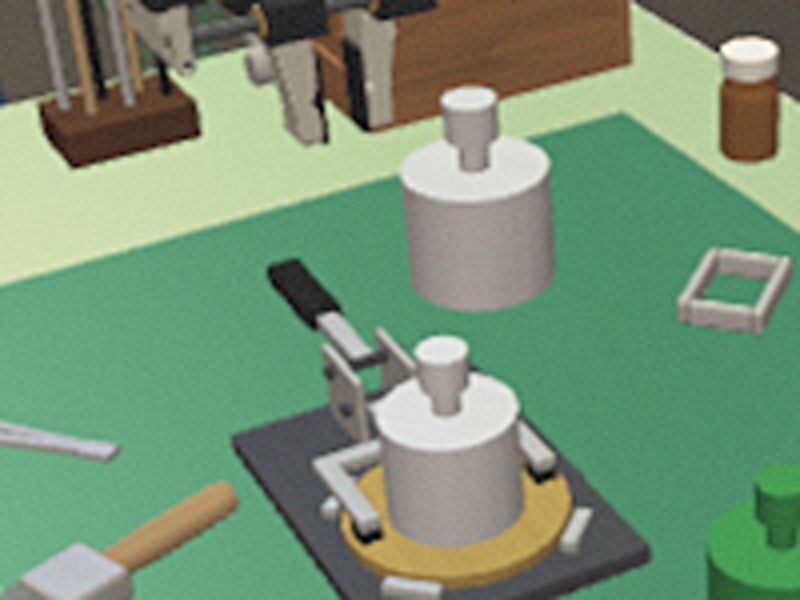

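The crop shows the lever level, with the grip at crop (300,290). The fork is down, its feet at (370,530) and (540,470) on the brass plate. The knob is at side(270.5,241), where predicted.

Emit:
carry_out([
  [[0.25, 0, 0, 0, 1], [0.5, 0.0, 0, 0, 1], [0.54, 0.0, 0, 0, 1], [0.54, 0.0, 0, 0, 1], [0.54, 0.0, 0, 0, 1]],
])

```text
clock: 6.95
tool_pos: [0.4876, 0.0645, 0.1923]
orientation: [180.0, -0.0, -91.0]
force: [0.6, 0.6, 0.4]
opening: 0.0826
gripper_force: 0.0
```

```bash
python3 - <<'E'
from h import *
np.set_printoptions(precision=4,suppress=True)
go(.4866,.0635,.088,-91.3)
s=ctrl.snapshot("side");p=np.array(ctrl.get_obs()["tool_pos"]);print(proj(s,p))
save(s,"abv.png",(190,130,350,270),4); print(ctrl.get_obs()["opening"])
E
```

```text
at [0.4876 0.0645 0.1923] -91.01225092454241 clock 6.95 F [0.6363 0.5826 0.3935] -> shift [0.005 0.005 0.522] turn 0.0008 rows 2.087043768560436 0.03349814615338569
[266.1686 204.0497]
0.08533534332407575
```

View pics/abv.png

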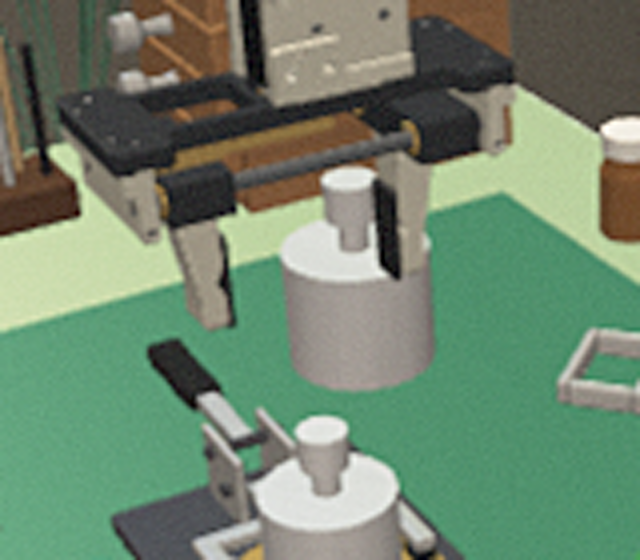

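The open fingers straddle the knob (crop (322,440)) and are centred on it. Descend and close.

Emit:
carry_out([
  [[0.005, 0.003, 0.15, 0, 1], [0.005, 0.003, 0.3, 0, 1], [0.005, 0.003, 0.45, 0, 1], [0.005, 0.003, 0.52, 0, 1], [0.005, 0.003, 0.52, 0, 1]],
])

```text
clock: 7.5
tool_pos: [0.4855, 0.0633, 0.0863]
orientation: [179.8, -0.1, -90.9]
force: [0.2, 0.8, 0.0]
opening: 0.0875
gripper_force: 0.0
```

Emit:
carry_out([
  [[0, 0, 0, 0, -1], [0, 0, 0, 0, -1], [0, 0, 0, 0, -1], [0, 0, 0, 0, -1], [0, 0, 0, 0, -1]],
])

```text
clock: 8.0
tool_pos: [0.487, 0.0629, 0.0891]
orientation: [-179.9, 0.0, -91.0]
force: [-0.1, -0.4, 1.1]
opening: 0.0531
gripper_force: 0.0
```

Emit:
carry_out([
  [[0, 0, 0, 0, -1], [0, 0, 0, 0, -1], [0, 0, 0, 0, -1], [0, 0, 0, 0, -1]],
])

```text
clock: 8.4
tool_pos: [0.4873, 0.0629, 0.0888]
orientation: [-179.9, 0.0, -91.0]
force: [1.8, 0.5, 0.8]
opening: 0.0251
gripper_force: 30.0
```

Emit:
carry_out([
  [[0, 0, -0.02, 0, -1], [0, 0, -0.04, 0, -1], [0, 0, -0.06, 0, -1], [0, 0, -0.08, 0, -1], [0, 0, -0.1, 0, -1]],
])

```text
clock: 8.9
tool_pos: [0.4865, 0.0627, 0.1088]
orientation: [180.0, -0.0, -91.0]
force: [0.5, -0.7, -6.1]
opening: 0.0254
gripper_force: 30.0
```

Emit:
carry_out([
  [[0, 0, -0.03, 0, -1], [0, 0, -0.06, 0, -1], [0, 0, -0.09, 0, -1], [0, 0, -0.12, 0, -1], [0, 0, -0.15, 0, -1]],
])

```text
clock: 9.4
tool_pos: [0.487, 0.0628, 0.1395]
orientation: [-180.0, 0.0, -91.0]
force: [0.5, 0.3, -1.8]
opening: 0.0251
gripper_force: 30.0
```

```bash
python3 - <<'E'
from h import *
s=ctrl.snapshot("side"); save(s,"lift.png",(190,100,350,310),2.8); print(ctrl.get_obs()["tool_pos"],ctrl.get_obs()["force"],ctrl.get_obs()["opening"])
E
```

```text
[0.4875133  0.06300074 0.14033103] [ 0.37287476 -0.18793514  0.50812671] 0.02554557354881493
```

View pics/lift.png

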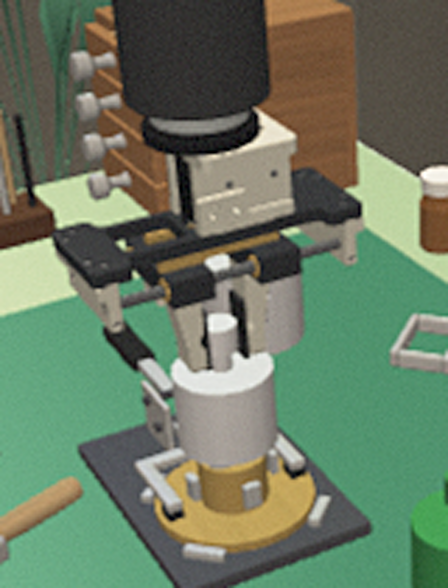

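The picture shows the can clear of the brass drum, still gripped. The movement is seated under the fork's feet, about crop (240,510).

Emit:
carry_out([
  [[0, 0, -0.08, 0, -1], [0, 0, -0.19, 0, -1], [0.1, 0, -0.22, 0, -1], [0.25, 0, -0.22, 0, -1], [0.42, 0, -0.22, 0, -1]],
])

```text
clock: 9.95
tool_pos: [0.4855, -0.0216, 0.1832]
orientation: [-179.9, 0.0, -90.9]
force: [-0.1, -0.1, -1.5]
opening: 0.025
gripper_force: 30.0
```

Emit:
carry_out([
  [[0.18, 0, 0, 0, -1], [0.36, 0.02, 0, 0, -1], [0.54, 0.06, 0, 0, -1], [0.72, 0.1, 0, 0, -1], [0.9, 0.13, 0, 0, -1]],
])

```text
clock: 10.45
tool_pos: [0.4554, -0.2021, 0.1828]
orientation: [-180.0, 0.0, -91.0]
force: [1.5, 0.2, -1.3]
opening: 0.0255
gripper_force: 30.0
```

```bash
python3 -c "
from h import *
go(.4528,-.2985,.18)"
```

```text
at [ 0.45543373 -0.20210318  0.18284539] -91.01392663655885 clock 10.45 F [ 1.50098027  0.21733192 -1.32390164] -> shift [0.482 0.005 0.014] turn 0.0 rows 1.929495181869334 0.0
```

Emit:
carry_out([
  [[0.16, 0, 0, 0, -1], [0.34, 0.005, 0, 0, -1], [0.48, 0.005, 0.05, 0, -1], [0.48, 0.005, 0.2, 0, -1], [0.48, 0.005, 0.35, 0, -1]],
])

```text
clock: 10.95
tool_pos: [0.4535, -0.2979, 0.1122]
orientation: [-179.9, -0.0, -91.1]
force: [0.0, 0.2, -2.1]
opening: 0.0253
gripper_force: 30.0
```

```bash
python3 - <<'E'
from h import *
go(.4528,-.2985,.078)
s=ctrl.snapshot("side"); save(s,"tray.png",(270,260,470,460),3)
E
```

```text
at [ 0.45351045 -0.29788189  0.11217697] -91.13660639774677 clock 10.95 F [ 0.02108686  0.2162582  -2.08812249] -> shift [0.003 0.003 0.171] turn 0.0 rows 0.6837988907679785 0.0
```

View pics/tray.png

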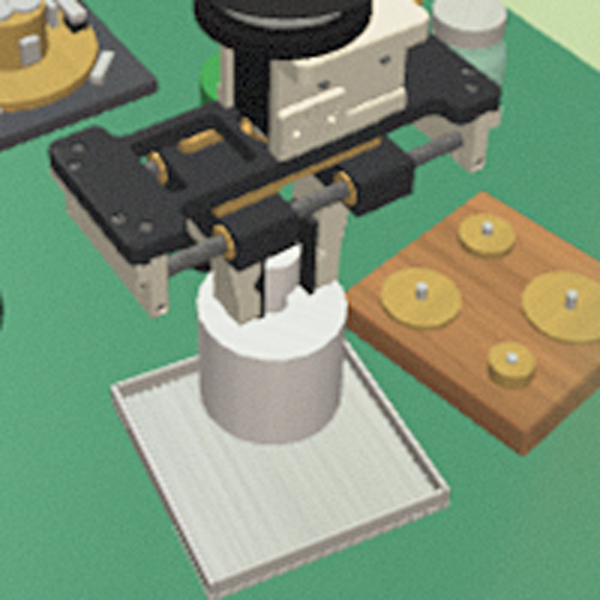

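The can hangs upright over the tray, its rim about 40 mm above it. The tray centre is near crop (280,470). Lower it gently.

Emit:
carry_out([
  [[0.003, 0.003, 0.05, 0, -1], [0.003, 0.003, 0.1, 0, -1], [0.003, 0.003, 0.14, 0, -1], [0.003, 0.003, 0.16, 0, -1], [0.003, 0.003, 0.17, 0, -1]],
])

```text
clock: 11.5
tool_pos: [0.453, -0.2972, 0.0787]
orientation: [-180.0, -0.0, -91.0]
force: [0.4, -0.5, -1.4]
opening: 0.0252
gripper_force: 30.0
```

Emit:
carry_out([
  [[0, 0, 0.005, 0, -1], [0, 0, 0.01, 0, -1], [0, 0, 0.015, 0, -1], [0, 0, 0.02, 0, -1], [0, 0, 0.022, 0, -1]],
])

```text
clock: 12.0
tool_pos: [0.4527, -0.2973, 0.0742]
orientation: [-180.0, -0.0, -91.0]
force: [-0.0, 0.2, -1.4]
opening: 0.0254
gripper_force: 30.0
```

Emit:
carry_out([
  [[0, 0, 0.003, 0, -1], [0, 0, 0.006, 0, -1], [0, 0, 0.006, 0, -1]],
])

```text
clock: 12.3
tool_pos: [0.4527, -0.2973, 0.0729]
orientation: [180.0, 0.0, -91.0]
force: [0.1, 0.4, -1.2]
opening: 0.0253
gripper_force: 30.0
```

Emit:
carry_out([
  [[0, 0, 0.003, 0, -1], [0, 0, 0.006, 0, -1], [0, 0, 0.006, 0, -1]],
])

```text
clock: 12.6
tool_pos: [0.4528, -0.2973, 0.0717]
orientation: [-180.0, -0.0, -91.0]
force: [0.4, 0.3, -1.2]
opening: 0.0251
gripper_force: 30.0
```

Emit:
carry_out([
  [[0, 0, 0.002, 0, -1], [0, 0, 0.003, 0, -1]],
])

```text
clock: 12.8
tool_pos: [0.4529, -0.2974, 0.0716]
orientation: [-180.0, -0.0, -91.0]
force: [-1.1, 1.9, 4.9]
opening: 0.0258
gripper_force: 30.0
```

Floor touched (5 N). Release and retreat.

Emit:
carry_out([
  [[0, 0, 0, 0, 0], [0, 0, 0, 0, 0], [0, 0, 0, 0, 0.5], [0, 0, 0, 0, 0.5], [0, 0, 0, 0, 1]],
])

```text
clock: 13.3
tool_pos: [0.4527, -0.2973, 0.0711]
orientation: [180.0, 0.0, -91.0]
force: [0.5, -1.0, -0.9]
opening: 0.0597
gripper_force: 0.0
```

Emit:
carry_out([
  [[0, 0, -0.1, 0, 1], [0, 0, -0.3, 0, 1], [0, 0, -0.5, 0, 1], [0, 0, -0.75, 0, 1], [0, 0, -0.75, 0, 1]],
])

```text
clock: 13.8
tool_pos: [0.4561, -0.299, 0.2285]
orientation: [-179.4, -0.3, -91.0]
force: [0.0, 0.1, -0.4]
opening: 0.0873
gripper_force: 0.0
```

```bash
python3 - <<'E'
from h import *
o=ctrl.get_obs();print(o["tool_pos"],o["opening"],o["force"],o["clock"])
save(ctrl.snapshot("side"),"end.png")
E
```

```text
[ 0.45609741 -0.29897856  0.22845626] 0.08725810388121157 [ 0.04277094  0.07504171 -0.44269858] 13.8
```

View pics/end.png

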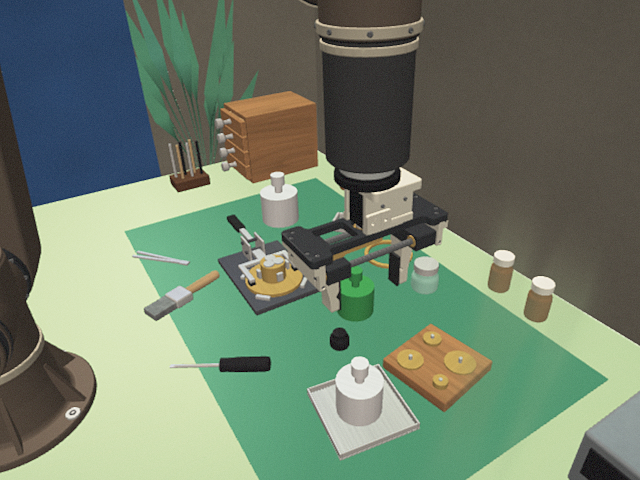

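The can stands knob up in the tray at (360,395). The movement is clamped in the holder at (272,275) with the lever level, and the bystanders are where they were. Handing in.

```bash
python3 -c "
from plant import ctrl
print(ctrl.close_job())"
```

```text
the job is handed in; nothing more can be done
None
```

I pressed the clamp lever fully down, drew the can off by its knob with the movement staying clamped in its seat, set it knob up in the steel tray, and handed the job in at about 14 s.

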